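Clamp the bearing block and snap its dust cap home

ROBOT

A 7-joint arm with a two-finger parallel gripper is mounted at the origin on the work surface. World frame = base frame: x ahead of the robot, y to its left, z up, the work surface at z = 0. Lengths are in m, angles in rad, forces in N, time in s.
With the tool pointing down it reaches from about 0.4 to 0.85 m from the base axis. Payload 10.4 kg.
Tool frame: the origin (TCP) lies on the centre line of the jaws, within the pads' length; the fingertips stand 11 mm ahead of it and the grasp point (between the pads) lies 8 mm behind it; z points along the fingers, y is the line along which they close (so a half turn about z gives the same grasp; the last joint's range is limited). The gripper opens to 87 mm and grips with 3 to 60 N. Pads are 19 mm wide; open, the fingers measure 117 mm over their backs; the gripper's body (75 mm by 190 mm) begins 51 mm behind the grasp point.
Start: joints at [-1.347, 0.332, -0.065, 1.46, 0.022, 1.35, -0.088], TCP at [0.153, 0.606, 0.234] pointing down, gripper open.
Joint ranges: [-2.6, 2.6], [-0.5, 2.12], [-1.47, 1.34], [0.16, 2.42], [-1.27, 4.41], [0.06, 2.06], [-2.6, 2.6]. Speed limits (rad/s): [2.22, 2.22, 2.79, 2.79, 3.14, 3.14, 3.14].

INTERFACE

Orientations are given as a unit quaternion [x, y, z, w].
In Python, from bench import r gives the robot as it stands.
- The arm moves only by the shell command python3 -m pendant 'ROWS' [OPENING] [FORCE]. ROWS is JSON, a list of rows, each a list of 4 numbers: the shift along the tool's x, y, z in m, then the turn about the tool's z in rad. A call has 1 to 8 rows; each row shifts and turns the commanded pose from where the row before left it, along the tool's axes as they then stand; what a row does not reach is not made up. A row lasts 1/12 s, in which the tool goes at most 41.7 mm and 7.16 degrees, less where a joint would pass 70% of its speed; a pose out of reach is approached as far as the arm can. A call with a gripper value outside its range is refused whole. OPENING is the opening, from 0 (shut) to 1 (fully open), set as the call begins (- or left out, the last holds). The fingers move at their own pace and stop on an object; FORCE is the grip in N (left out, the last holds). Time passes only in rows, so rows that do not move let the fingers close. It gives the time, the measured TCP pose, the force, the opening and the grip force at its end, in the units of the state.
- r.read_state(): the state, without advancing time (a new reading comes with each control period).
- r.camera(name): name is "scene" or "side" or "wrist"; returns a dict with "img" (400x640x3 uint8, red, green, blue), "camera_matrix" (3x3 intrinsics, pixels), "xyz" and "attitude" of the camera in the world. Camera axes: x right, y down, z forward; pixel columns grow to the right and rows downward; lengths in m; the calibration is good to about 2 mm. The wrist camera is an equidistant fisheye: a pixel r from the principal point sees the ray r / f radians off the axis. A picture is of the moment at which its call begins. There is no depth.
- r.close_job(): hands the job in; it is judged then, once.
Trained networks look in the newest picture that a camera, given by its name, has taken for a name from the list of things; names that differ only in an ending like _2 or _b are one class to them, and where a whole thing is asked for, a point or a joint stands for the part that bears it (a point fixed in the world has none). Each returns a list of dicts, best first, with "score" (0 to 1); they miss things now and then, are a little off and sometimes report something else, mostly with a low value. They report only what shows in the picture. A call takes as long as a camera call. They do not tell look-alikes from the thing itself.
- r.outline_of(thing, camera): "mask" (400x640 bool, what is visible of it) and "bbox" ([centre column, centre row, width, height] in pixels, round what is visible of it).
The state is a dict: "time": time; "joint_positions": joint angles; "joint_vel": joint speeds; "joint_torque": joint torques, N m; "ee_pos": TCP position; "eef_rot": TCP orientation; "ft_force": force on the tool from outside, world axes, zero at the start; "torque": the same for the moment, N m; "width": finger opening in m; "grip_force": force on a finger pad.
Only numpy, scipy, OpenCV 4.12 (cv2) and the standard library are available. Lean on these libraries where they do the work, as an engineer would, in place of code of your own. Each camera call takes 0.05 s, during which the arm holds its last target. There are 200 camera calls.

TASK

Swing the vise's red-knobbed lever round until the jaw slides onto the aluminium bearing block and clamps it tight. Then take the orange dust cap by its knob and press it straight down over the block's round collar until it snaps and sits fully home; keep pressing it firmly down and finish like that, still holding the cap down, with the block still clamped. Leave the bottle, jar, calipers and screwdriver where they are.

Things in the scene. Friction and masses are not known exactly. Their poses are not given: they have to be found in the camera images.
- vise: Grey cam-lever vise fixed to the bench: base 130 (x) x 215 (y) x 20 mm high. Origin: underside of the base, below the middle of the open jaws. Jaws close along the vise's y axis, their tops are 52 to 54 mm above the bench: the fixed jaw is at -y with its face at y = -33 mm, the teal moving jaw at +y. The work rests on the base's top, 20 mm above the bench.
- vise_jaw: Teal moving jaw of the vise, 100 (x) x 28 (y) x 31 mm. Origin: in the middle of the bottom edge of its gripping face; at y = +33 mm in the vise's frame when wide open, it slides to -y as the lever turns, 7 mm per rad.
- vise_pivot (a point): Upright axis of the vise's lever, at x = 0, y = 105 mm in the vise's frame, 46 mm above the bench.
- vise_lever (a joint): Angle of the lever (rad, 0 to 2.1). At 0 it points to the vise's own -x (towards the robot); it grows clockwise seen from above, towards the vise's +y, and closes the jaw. It stays where it is left (about 4 N at the knob moves it). The jaw meets the block at about 1.43 rad; then the lever stiffens, and 8 to 15 N at the knob clamps tight, which holds when let go.
- lever_knob (a point): Centre of the knob's top face. Red upright knob on the lever's end, 20 mm in diameter and 50 mm tall (51 to 101 mm above the bench), 90 mm from the pivot. It turns with the lever.
- block: Loose aluminium bearing block, 70 (x) x 56 (y) x 40 mm high, 0.5 to 0.7 kg, standing between the jaws with up to 10 mm of play, within 2 degrees of the vise's yaw; the closing jaw squares it up and slides it. Origin: centre of its underside. A round collar stands on its top, centred.
- cap: Orange round dust cap, loose on the bench, hollow side down: 64 mm across, 24 mm high, 50 to 80 g, inner ridge 50 mm across near its lower edge. Origin: centre of its underside. Any yaw fits. Set over the collar, it rests on the balls 9.5 mm too high; a push of about 7 to 12 N snaps it over them, the force drops, and it comes home with its underside on the block's top face.
- bottle: Clear bottle, 64 mm in diameter, 170 mm tall, bystander. Origin: centre of its underside.
- jar: Green glass jar with white lid, 60 mm in diameter, 75 mm tall, bystander. Origin: centre of its underside.
- calipers: Dark steel outside calipers lying flat, 140 x 78 x 10 mm, bystander. Origin: at the hinge end, underside; the legs run along its x.
- screwdriver: Screwdriver with green handle lying flat, about 200 mm long, bystander. Origin near its middle, underside; it lies along its x.
- collar_top (a point): Centre of the collar's flat top, 58 mm above the block's underside. The collar is upright, 48 mm in diameter, 18 mm high, its top 4 mm tapered to 40 mm; four sprung steel balls stand 3 mm out of its side, 8 mm above the block's top face.
- cap_knob (a point): Centre of the top of the cap's round knob (the place to grip): 22 mm in diameter, 30 mm tall, from 24 to 54 mm above the cap's underside. Once the cap is home, keep it pressed down with 6 to 20 N.
Things that resemble listed ones, but are neither listed nor needed, are in the scene too. Leave any blue or purple look-alike of the block alone.

How it is judged:
On the way, in this order (a step that is already met when the one before it is completed fails the run):
1. the lever is swung round and the jaw clamps the block (value of joint vise_lever above 1.2 rad and contact force between vise_jaw and block above 10 N), for 0.3 s.
2. the cap has snapped down onto the block and is pressed (z of cap in the frame of block below 0.042 m and horizontal distance between cap and block below 0.003 m and angle between the z axis of cap and the z axis of block, either way round below 0.06 rad and contact force between cap and block above 4 N), for 0.2 s.
At the end, for the whole second after the job is handed in: The cap's underside is within 2 mm of the block's top face, centred within 3 mm, level within 0.06 rad, and the fingers still press it onto the block with over 4 N. The block stands upright (0.06 rad), clamped by the jaw with over 10 N, lever beyond 1.2 rad (all of step 1 and all of step 2 and z of cap in the frame of block above 0.037 m and angle between block's own z axis and vertical below 0.06 rad and contact force between the fingers and cap above 2 N); the arm keeps its last pose, push and grip.
It fails at once if the bottle is moved or tipped (distance of bottle from where it was at the start of the episode above 0.03 m or angle between bottle's own z axis and vertical above 0.5 rad).
It fails at once if the jar is moved or tipped (distance of jar from where it was at the start of the episode above 0.03 m or angle between jar's own z axis and vertical above 0.5 rad).
It fails at once if the calipers are moved (distance of calipers from where it was at the start of the episode above 0.03 m).
It fails at once if the screwdriver is moved (distance of screwdriver from where it was at the start of the episode above 0.03 m).
It also fails if it takes over 64 s, if anything falls off the work surface, if the arm or the gripper's body presses on something with over 40 N, if the wrist force passes 120 N, or if a joint passes its speed limit or range.

## Working session

There is one attempt and no reset: what is moved stays moved. The work goes in short steps, Python scripts to look and compute and a shell command to move; the robot and the scene stay as the last step left them, time stands still between calls to the robot, and variables do not carry over. Pictures are saved under pics/ and viewed, at most 10 in all, crops included, and the job is handed in when it is done.

```bash
ls; mkdir -p pics
cat > h.py <<'E'
from bench import r
import numpy as np, cv2
from scipy.spatial.transform import Rotation as R
def ray(c,u,v,wrist=False):
    K=np.array(c["camera_matrix"]);x=(u-K[0,2])/K[0,0];y=(v-K[1,2])/K[1,1]
    if wrist:
        t=np.hypot(x,y);s=np.sin(t)/max(t,1e-9);d=np.array([x*s,y*s,np.cos(t)])
    else: d=np.array([x,y,1.])
    a=np.array(c["attitude"],float)
    M=a if a.shape==(3,3) else R.from_quat(a).as_matrix()
    return np.array(c["xyz"]),M@d
def onz(c,u,v,z,wrist=False):
    o,d=ray(c,u,v,wrist);return o+d*(z-o[2])/d[2]
def tool(p,s=None):
    s=s or r.read_state();return R.from_quat(s["eef_rot"]).inv().apply(np.array(p)-s["ee_pos"])
E
python3 - <<'E'
from h import *
s=r.read_state();print(s["time"],s["ee_pos"],s["eef_rot"],s["ft_force"],s["width"])
for n in("scene","side","wrist"):
    c=r.camera(n);cv2.imwrite(f"pics/{n}0.png",c["img"][:,:,::-1]);print(n,c["xyz"],c["attitude"],c["camera_matrix"])
    for t in("vise","vise_jaw","lever_knob","block","cap","cap_knob","bottle","jar","calipers","screwdriver"):
        for d in r.outline_of(t,n)[:4]:print(t,round(d["score"],2),np.round(d["bbox"]).astype(int))
E
```

```text
pics
0.0 [0.15259084 0.60568947 0.23273637] [ 1.23064152e-01  9.92398451e-01 -7.25513322e-04 -5.03032886e-05] [-0.39038655  0.26492973 -0.21622529] 0.08714526001308578
scene [ 0.98653765 -0.18468429  0.77874955] [ 0.73892058  0.61110176 -0.17658261 -0.2221927 ] [[396.29142686   0.         317.80845266]
 [  0.         396.29142686 203.69701207]
 [  0.           0.           1.        ]]
vise 0.85 [385 196 108 111]
vise_jaw 0.9 [391 202  32  45]
vise_jaw 0.75 [377 212  40  38]
lever_knob 0.8 [414 167  23  57]
lever_knob 0.44 [224 292  44  55]
block 0.92 [287 296  45  49]
block 0.76 [377 210  42  34]
block 0.76 [340 156  27  39]
cap 0.66 [259 234  35  32]
cap 0.29 [376 209  40  37]
cap_knob 0.78 [257 235  32  33]
bottle 0.59 [224 291  41  56]
jar 0.88 [361 299  34  39]
calipers 0.61 [453 271  42  62]
screwdriver 0.65 [275 158  12  66]
screwdriver 0.46 [377 210  38  38]
side [-0.00568581 -0.68128106  0.6692196 ] [ 0.83133048 -0.31486951  0.16616644 -0.4267734 ] [[473.30081815   0.         322.27116085]
 [  0.         473.30081815 196.83891195]
 [  0.           0.           1.        ]]
vise 0.75 [278 199 117  70]
vise 0.19 [299 190  38  35]
vise_jaw 0.83 [276 186  30  34]
lever_knob 0.96 [246 177  51  28]
block 0.9 [297 190  35  31]
block 0.66 [240 237  33  38]
block 0.65 [412 213  33  38]
cap 0.55 [378 255  30  35]
cap 0.34 [454 218  38  82]
cap_knob 0.78 [377 256  32  34]
bottle 0.75 [452 219  41  83]
jar 0.67 [378 179  26  38]
calipers 0.73 [311 159  55  19]
screwdriver 0.63 [273 288  90  55]
wrist [0.07302528 0.62823846 0.38464274] [0.77970602 0.60759377 0.09294052 0.119375  ] [[309.70691629   0.         320.07367777]
 [  0.         309.70691629 201.68877041]
 [  0.           0.           1.        ]]
lever_knob 0.51 [ 69 390  16  18]
cap 0.65 [ 68 390  18  17]
cap_knob 0.77 [ 65 389  13  21]
```

View pics/scene0.png

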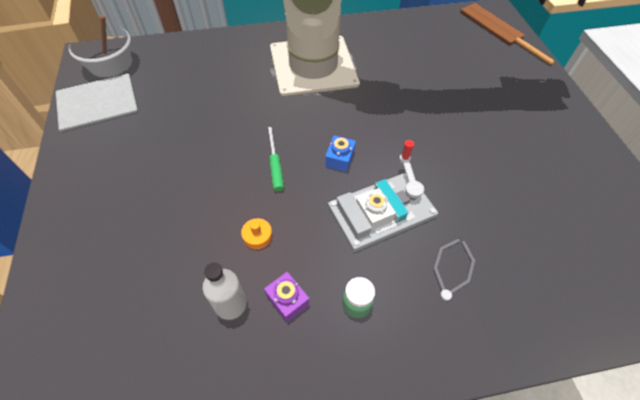

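View pics/side0.png

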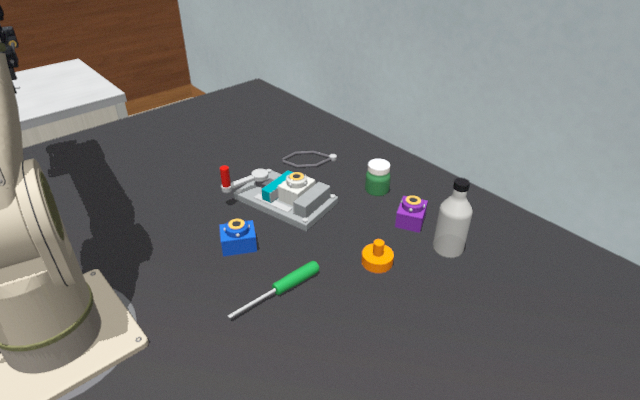

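Scene: the silver block in the vise at (377,205) is the one meant, since the blue (340,153) and purple (287,296) ones are the excluded look-alikes. The cap is orange at (257,234), the red knob is at (409,147) and the pivot disc at (415,190). The side view agrees: block (297,185), red knob (225,178), cap (378,256). Next I triangulate.

```bash
cat >> h.py <<'E'
def tri(rs):
    A=0;b=0
    for o,d in rs:
        d=d/np.linalg.norm(d);P=np.eye(3)-np.outer(d,d);A=A+P;b=b+P@o
    x=np.linalg.solve(A,b);return x
def blob(img,lo,hi,roi):
    h=cv2.cvtColor(img,cv2.COLOR_RGB2HSV);m=cv2.inRange(h,lo,hi);z=np.zeros_like(m);x0,y0,x1,y1=roi;z[y0:y1,x0:x1]=m[y0:y1,x0:x1];return z
E
python3 - <<'E'
from h import *
C={n:r.camera(n) for n in("scene","side")}
def cen(m):
    v,u=np.nonzero(m);return u.mean(),v.mean(),u.min(),u.max(),v.min(),v.max(),len(u)
red={}
for n,roi in(("scene",(395,130,425,170)),("side",(215,160,235,200))):
    m=blob(C[n]["img"],(0,150,60),(6,255,255),roi);red[n]=cen(m);print("red",n,np.round(red[n],1))
    m2=blob(C[n]["img"],(8,150,60),(20,255,255),(235,215,280,250) if n=="scene" else (355,235,400,275));o=cen(m2);print("cap",n,np.round(o,1));red[n+"c"]=o
    t=blob(C[n]["img"],(85,120,60),(97,255,255),(370,170,410,225) if n=="scene" else (255,165,300,205));b=cv2.minAreaRect(np.argwhere(t)[:,::-1].astype(np.float32));print("teal",n,np.round(cv2.boxPoints(b)).tolist())
for k in("","c"):
    print(tri([ray(C[n],*red[n+k][:2]) for n in C]))
print("pivot",tri([ray(C["scene"],415,189),ray(C["side"],261,175)]))
print("collar",tri([ray(C["scene"],377,201),ray(C["side"],297,178)]))
big=lambda n,x,y:cv2.resize(C[n]["img"][y:y+100,x:x+130,::-1],None,fx=6,fy=6,interpolation=cv2.INTER_CUBIC)
cv2.imwrite("pics/crop1.png",big("scene",325,135)[:600])
E
```

```text
red scene [407.6 148.1 403.  413.  140.  158.  116. ]
cap scene [257.5 235.8 242.  271.  218.  248.  321. ]
teal scene [[376.0, 183.0], [385.0, 177.0], [410.0, 214.0], [401.0, 220.0]]
red side [224.7 175.5 220.  229.  165.  186.  174. ]
cap side [377.  258.5 362.  393.  239.  272.  504. ]
teal side [[257.0, 194.0], [281.0, 163.0], [292.0, 172.0], [268.0, 203.0]]
[0.43372415 0.14061298 0.08254312]
[ 0.555321   -0.22745978  0.00801679]
pivot [0.52641107 0.13419067 0.04840116]
collar [0.55777608 0.03330576 0.0753763 ]
```

View pics/crop1.png

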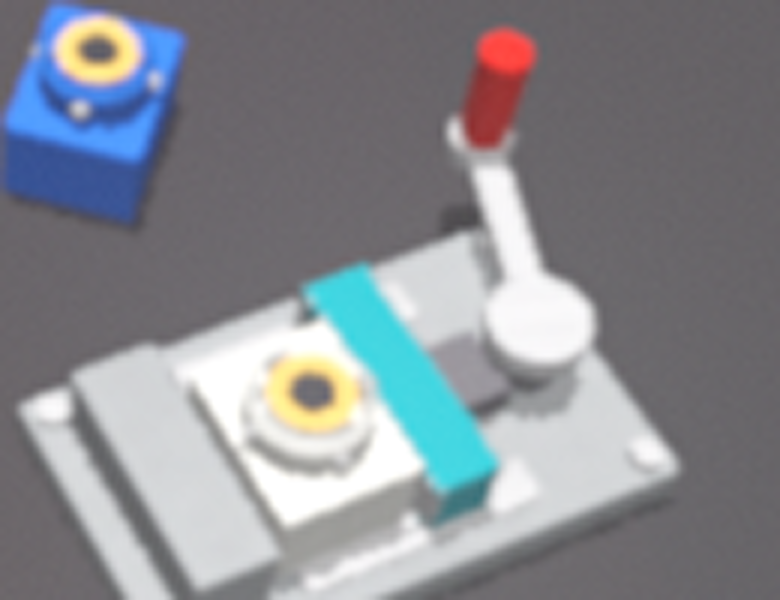

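The crop confirms it: silver block between the jaws with the collar on top, and the lever with its red knob standing clear. Now the vise yaw and the bystanders.

Run:
```python
from h import *
c=r.camera("scene");sd=r.camera("side")
a,b=onz(c,376,183,.053),onz(c,401,220,.053);print("teal edge yaw",np.degrees(np.arctan2(*(b-a)[1::-1])),a,b)
# teal edge from crop pixels (top back edge and front edge)
f=lambda x,y:onz(c,325+x/6,135+y/6,.053)
for p,q in(((303,290),(440,487)),((365,263),(497,467)),((75,378),(200,590)),((155,345),(280,550))):
    p,q=f(*p),f(*q);print(p,q,np.degrees(np.arctan2(*(q-p)[1::-1])))
p=onz(c,325+540/6,135+315/6,.054);k=onz(c,325+507/6,135+53/6,.101);print("pivot",p,"knob",k)
print("collar",onz(c,325+312/6,135+390/6,.078))
print("cap knob z.05",onz(c,256,228,.05))
print("bottle cap",tri([ray(c,214,270),ray(sd,461,184)]),"jar",tri([ray(c,360,288),ray(sd,379,166)]))
s=r.read_state();print("d",tool([.434,.141,.15]),s["time"],s["ft_force"])
```

```text
teal edge yaw 14.193442762752818 [0.49525363 0.05283935 0.053     ] [0.59913872 0.07911367 0.053     ]
[0.49594575 0.05147419 0.053     ] [0.58891199 0.076373   0.053     ] 14.993428288428495
[0.48803296 0.07809182 0.053     ] [0.5846288 0.0990824 0.053    ] 12.259948066631992
[ 0.51912904 -0.04178044  0.053     ] [ 0.61367113 -0.01832303  0.053     ] 13.93460306165488
[ 0.51019999 -0.00938046  0.053     ] [0.603364   0.01324819 0.053     ] 13.652221832443423
pivot [0.52407498 0.13545736 0.054     ] knob [0.4357386  0.14148206 0.101     ]
collar [0.555659   0.03474138 0.078     ]
cap knob z.05 [ 0.55983714 -0.22639159  0.05      ]
bottle cap [ 0.6949316  -0.29797499  0.16548039] jar [ 0.73948648 -0.05152168  0.07402984]
d [-0.38644456 -0.38222764  0.08351894] 1.85 [ 0.90627178  0.07109697 -0.30202467]
```

```bash
python3 -m pendant '[[-0.024,-0.024,0.005,0],[-0.024,-0.024,0.005,0],[-0.024,-0.024,0.005,0],[-0.024,-0.024,0.005,0],[-0.024,-0.024,0.005,0],[-0.024,-0.024,0.005,0],[-0.024,-0.024,0.005,0],[-0.024,-0.024,0.005,0]]' 0.5 10; python3 -m pendant '[[-0.024,-0.024,0.005,0],[-0.024,-0.024,0.005,0],[-0.024,-0.024,0.005,0],[-0.024,-0.024,0.005,0],[-0.024,-0.024,0.005,0],[-0.024,-0.024,0.005,0],[-0.024,-0.024,0.005,0],[-0.024,-0.024,0.005,0]]'; python3 -m pendant '[[0,0,0,-0.085],[0,0,0,-0.085],[0,0,0,0]]'
python3 - <<'E'
from h import *
c=r.camera("wrist");cv2.imwrite("pics/w1.png",c["img"][:,:,::-1])
m=blob(c["img"],(0,150,60),(6,255,255),(0,0,640,400));v,u=np.nonzero(m);print(u.mean(),v.mean(),u.min(),u.max(),v.min(),v.max())
for d in r.outline_of("lever_knob","wrist")[:2]:print(d["score"],d["bbox"])
s=r.read_state();print(s["ee_pos"],s["eef_rot"],s["width"],tool([.435,.141,.15]))
E
```

```text
time: 2.52
ee_pos: [0.2926, 0.3715, 0.1935]
eef_rot: [0.123, 0.992, 0.0, 0.0]
ft_force: [0.9, 0.1, 0.1]
width: 0.0458
grip_force: 0.0
time: 3.18
ee_pos: [0.4319, 0.1384, 0.1537]
eef_rot: [0.123, 0.992, 0.0, 0.0]
ft_force: [0.7, -0.3, 0.0]
width: 0.0438
grip_force: 0.0
time: 3.43
ee_pos: [0.4315, 0.1394, 0.1536]
eef_rot: [0.037, 0.999, 0.0, 0.0]
ft_force: [-0.1, -0.4, -0.5]
width: 0.0434
grip_force: 0.0
322.9903381642512 219.04589371980677 311 336 198 238
0.75 [320.6, 249.9, 36.9, 117.9]
[0.43122328 0.14011931 0.15365935] [3.96300966e-02 9.99214402e-01 1.50348689e-04 1.08422002e-04] 0.04326177359883565 [-0.00369436  0.0011759   0.00366047]
```

View pics/w1.png

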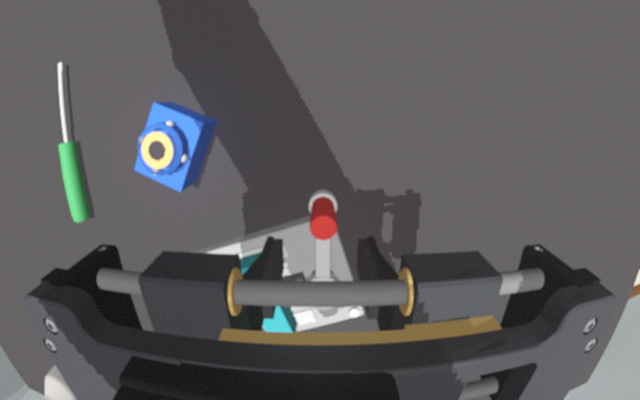

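The wrist view shows the red knob at (322,218), its top face near (323,228), centred between the fingers (265 and 375). The lever runs up to the pivot below it.

```bash
python3 - <<'E'
from h import *
c=r.camera("wrist");p=onz(c,323,227,.101,True);print(p,tool([*p[:2],.085]),onz(c,322,200,.051,True))
E
python3 -m pendant '[[-0.004,0.001,0.023,0],[0,0,0.023,0],[0,0,0.023,0],[0,0,0,0]]'
python3 -m pendant '[[0,0,0,0],[0,0,0,0],[0,0,0,0],[0,0,0,0]]' 0.15 8
```

```text
[0.43187883 0.14413266 0.101     ] [-0.00037878  0.00389234  0.06869022] [0.42721521 0.14409036 0.051     ]
time: 3.92
ee_pos: [0.4329, 0.14, 0.0812]
eef_rot: [0.039, 0.999, -0.002, -0.002]
ft_force: [-0.9, 0.0, -0.4]
width: 0.0435
grip_force: 0.0
time: 4.25
ee_pos: [0.4361, 0.1411, 0.0858]
eef_rot: [0.039, 0.999, 0.001, 0.001]
ft_force: [-0.8, 0.2, -0.5]
width: 0.0245
grip_force: 0.0
```

```bash
python3 -m pendant '[[0,0,0,0],[0,0,0,0],[0,0,0,0]]' 0.1 8
python3 -m pendant '[[-0.0005,0.009,0,0.1],[-0.0005,0.009,0,0.1],[-0.0005,0.009,0,0.1],[-0.0005,0.009,0,0.1]]'
```

```text
time: 4.5
ee_pos: [0.4359, 0.141, 0.0854]
eef_rot: [0.038, 0.999, 0.001, 0.001]
ft_force: [-1.2, 0.5, 6.7]
width: 0.0195
grip_force: 8.0
time: 4.83
ee_pos: [0.4451, 0.1739, 0.0851]
eef_rot: [0.239, 0.971, -0.001, -0.0]
ft_force: [-3.9, -8.1, 10.7]
width: 0.0199
grip_force: 8.0
```

```bash
python3 -m pendant '[[-0.0005,0.009,0,0.1],[-0.0005,0.009,0,0.1],[-0.0005,0.009,0,0.1],[-0.0005,0.009,0,0.1],[-0.0005,0.009,0,0.1]]'
python3 -m pendant '[[-0.0005,0.009,0,0.1],[0,0,0,0]]'
```

```text
time: 5.25
ee_pos: [0.4746, 0.2074, 0.0849]
eef_rot: [0.472, 0.882, -0.001, -0.001]
ft_force: [-5.3, -6.1, 10.7]
width: 0.0196
grip_force: 8.0
time: 5.42
ee_pos: [0.4838, 0.2128, 0.0849]
eef_rot: [0.516, 0.857, -0.0, 0.0]
ft_force: [2.0, -0.1, 2.3]
width: 0.0194
grip_force: 8.0
```

```bash
python3 -m pendant '[[-0.0005,0.009,0,0.1],[0,0,0,0],[0,0,0,0]]'
python3 -m pendant '[[0,0.005,0,0.05],[0,0,0,0],[0,0,0,0]]'
```

```text
time: 5.67
ee_pos: [0.4914, 0.2161, 0.0848]
eef_rot: [0.555, 0.832, -0.0, 0.0]
ft_force: [1.0, -3.3, 5.0]
width: 0.0195
grip_force: 8.0
time: 5.92
ee_pos: [0.4943, 0.2174, 0.0843]
eef_rot: [0.575, 0.818, -0.002, -0.001]
ft_force: [-6.6, -6.6, 7.3]
width: 0.0195
grip_force: 8.0
```

```bash
python3 -m pendant '[[0,0.004,0,0.03],[0,0,0,0],[0,0,0,0]]'
python3 -m pendant '[[0,0.003,0,0.02],[0,0,0,0],[0,0,0,0]]'
```

```text
time: 6.17
ee_pos: [0.4962, 0.2181, 0.0837]
eef_rot: [0.587, 0.809, -0.003, -0.002]
ft_force: [-15.2, -7.8, 11.5]
width: 0.0236
grip_force: 8.0
time: 6.42
ee_pos: [0.4989, 0.2188, 0.0836]
eef_rot: [0.595, 0.803, -0.004, -0.002]
ft_force: [-14.1, -8.4, 10.7]
width: 0.0288
grip_force: 8.0
```

```bash
python3 -m pendant '[[0,0,0,0],[0,0,0,0],[0,0,0,0],[0,0,0,0],[0,0,0,0]]' 0.1 30
python3 - <<'E'
from h import *
for n in("scene","side"):
    c=r.camera(n)
    cv2.imwrite(f"pics/{n}2.png",cv2.resize(c["img"][130:240,320:450,::-1] if n=="scene" else c["img"][140:250,210:350,::-1],None,fx=5,fy=5,interpolation=cv2.INTER_CUBIC))
E
```

```text
time: 6.83
ee_pos: [0.4978, 0.2188, 0.0835]
eef_rot: [0.595, 0.804, -0.004, -0.003]
ft_force: [-19.2, -9.2, 15.6]
width: 0.0191
grip_force: 29.9
```

View pics/side2.png

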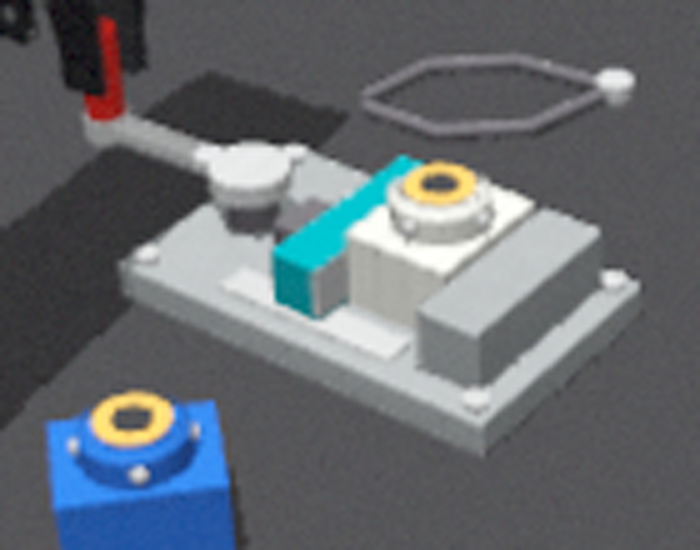

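The side crop shows the teal jaw flush on the block and the block against the fixed jaw, with about 20 N held at the knob. It is clamped, so I let go and rise.

```bash
python3 -m pendant '[[0,-0.003,0,0],[0,-0.004,0,0],[0,0,0,0],[0,0,0,0]]' 0.5 10; python3 -m pendant '[[0,0,-0.02,0],[0,0,-0.03,0],[0,0,-0.03,0],[0,0,-0.03,0],[0,0,0,0]]'
python3 - <<'E'
from h import *
c=r.camera("scene");sd=r.camera("side")
o={}
for n,cc,roi in(("scene",c,(235,215,280,250)),("side",sd,(355,235,400,275))):
    m=blob(cc["img"],(8,150,60),(20,255,255),roi);v,u=np.nonzero(m);o[n]=(u,v)
print("red",[ (np.nonzero(blob(cc["img"],(0,150,60),(6,255,255),roi))) and np.argwhere(blob(cc["img"],(0,150,60),(6,255,255),roi)).mean(0)[::-1] for cc,roi in((c,(395,130,470,190)),(sd,(215,130,260,200)))])
# cap: bbox-based
rs=[]
k=tri([ray(c,*[np.argwhere(blob(c["img"],(0,150,60),(6,255,255),(395,130,470,190))).mean(0)[i] for i in(1,0)]),ray(sd,*[np.argwhere(blob(sd["img"],(0,150,60),(6,255,255),(215,130,260,200))).mean(0)[i] for i in(1,0)])]);print("knob",k,"lever",np.radians(193.7)-np.arctan2(k[1]-.135,k[0]-.525))
s=r.read_state();print(s["ee_pos"],s["ft_force"]);print("to cap",tool([.557,-.227,.15]))
E
```

```text
time: 7.27
ee_pos: [0.4956, 0.2193, 0.0847]
eef_rot: [0.595, 0.803, 0.001, -0.0]
ft_force: [-0.1, 0.3, 0.2]
width: 0.038
grip_force: 0.0
time: 7.68
ee_pos: [0.4984, 0.2203, 0.2006]
eef_rot: [0.596, 0.803, 0.005, 0.001]
ft_force: [0.1, 0.4, 0.5]
width: 0.0437
grip_force: 0.0
red [array([448.08396947, 163.41221374]), array([227.80555556, 154.49305556])]
knob [0.49173631 0.21805459 0.08063401] lever 1.4289657395028137
[0.49640911 0.21954656 0.19579881] [-0.0776486  -0.28749478 -1.0452323 ]
to cap [-0.44494462 -0.07195428  0.04493866]
```

```bash
python3 -m pendant '[[-0.032,-0.005,0.002,0],[-0.032,-0.005,0.002,0],[-0.032,-0.005,0.002,0],[-0.032,-0.005,0.002,0],[-0.032,-0.005,0.002,0],[-0.032,-0.005,0.002,0],[-0.032,-0.005,0.002,0]]'; python3 -m pendant '[[-0.032,-0.005,0.002,0],[-0.032,-0.005,0.002,0],[-0.032,-0.005,0.002,0],[-0.032,-0.005,0.002,0],[-0.032,-0.005,0.002,0],[-0.032,-0.005,0.002,0],[-0.032,-0.005,0.002,0]]'; python3 -m pendant '[[0,0,0,-0.12],[0,0,0,-0.12],[0,0,0,-0.12],[0,0,0,-0.12],[0,0,0,-0.12],[0,0,0,-0.12],[0,0,0,0],[0,0,0,0]]'
python3 - <<'E'
from h import *
c=r.camera("wrist");m=blob(c["img"],(8,150,60),(20,255,255),(0,0,640,400));
cv2.imwrite("pics/w3.png",c["img"][:,:,::-1]);n,l,st,ce=cv2.connectedComponentsWithStats(m);print([(x,y) for x,y in zip(st.tolist(),ce) if x[4]>100])
for t in("cap","cap_knob"):
    for d in r.outline_of(t,"wrist")[:2]:print(t,d["score"],d["bbox"])
s=r.read_state();print(s["ee_pos"],tool([.557,-.227,.15]))
E
```

```text
time: 8.37
ee_pos: [0.5265, -0.0071, 0.1794]
eef_rot: [0.596, 0.803, -0.0, -0.0]
ft_force: [-0.4, 0.0, -0.1]
width: 0.0436
grip_force: 0.0
time: 8.95
ee_pos: [0.5581, -0.2315, 0.165]
eef_rot: [0.596, 0.803, -0.0, -0.001]
ft_force: [-0.1, 0.2, 0.6]
width: 0.0433
grip_force: 0.0
time: 9.62
ee_pos: [0.558, -0.2301, 0.1655]
eef_rot: [0.277, 0.961, 0.0, -0.001]
ft_force: [0.3, -0.1, 0.1]
width: 0.0437
grip_force: 0.0
[([0, 0, 640, 400, 253571], array([319.48880984, 199.58628944])), ([285, 152, 66, 66, 2427], array([320.69509683, 190.50350227]))]
cap 0.71 [319.5, 184.8, 66.7, 66.9]
cap_knob 0.96 [317.8, 184.4, 65.0, 65.9]
[ 0.55825884 -0.2301421   0.16603035] [0.00272595 0.0019972  0.01603153]
```

View pics/w3.png

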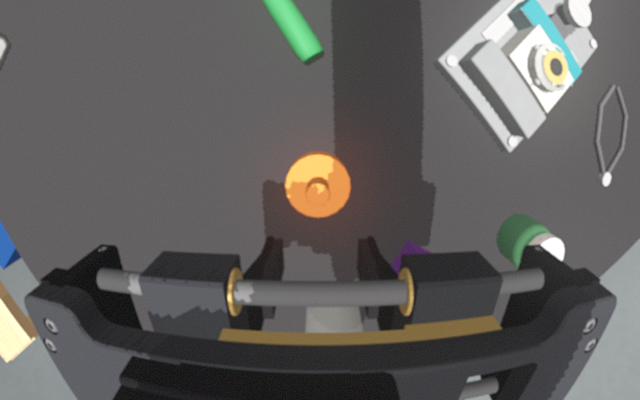

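The wrist view has the cap at (318,185) with its knob at (318,190), centred between the fingers. The purple look-alike lies beyond the right finger at (410,255), and the vise is at the upper right.

Run:
```python
from h import *
c=r.camera("wrist");
for p in(onz(c,318,185,.018,True),onz(c,318,193,.054,True)):print(p,tool([*p[:2],.039]))
print("collar",onz(c,553,67,.078,True))
print("purple",onz(c,410,255,.05,True))
```

```text
[ 0.55218027 -0.22664867  0.018     ] [ 0.00701909 -0.00022149  0.12717847]
[ 0.55072448 -0.22542834  0.054     ] [8.90049858e-03 4.08596813e-05 1.27179091e-01]
collar [0.55593065 0.02871568 0.078     ]
purple [ 0.65419107 -0.18248841  0.05      ]
```

```bash
python3 -m pendant '[[0.004,0,0.032,0],[0,0,0.032,0],[0,0,0.032,0],[0,0,0.024,0],[0,0,0.007,0],[0,0,0,0],[0,0,0,0]]'; python3 -m pendant '[[0,0,0,0],[0,0,0,0],[0,0,0,0],[0,0,0,0],[0,0,0,0],[0,0,0,0],[0,0,0,0],[0,0,0,0]]' 0.1 30
```

```text
time: 10.4
ee_pos: [0.5555, -0.2285, 0.0404]
eef_rot: [0.275, 0.961, -0.0, 0.0]
ft_force: [0.6, 1.0, 0.3]
width: 0.0435
grip_force: 0.0
time: 11.07
ee_pos: [0.5553, -0.2283, 0.0401]
eef_rot: [0.275, 0.961, 0.0, 0.0]
ft_force: [-1.2, 0.8, 5.6]
width: 0.0209
grip_force: 30.0
```

```bash
python3 -m pendant '[[0,0,-0.03,0],[0,0,-0.03,0],[0,0,-0.04,0],[0,0,-0.03,0],[0,0,0,0]]'
python3 - <<'E'
from h import *
P=[];
for n,roi in(("scene",(355,190,400,222)),("side",(280,165,318,195))):
    c=r.camera(n);m=blob(c["img"],(14,70,120),(30,255,255),roi);m=cv2.morphologyEx(m,cv2.MORPH_CLOSE,np.ones((7,7)));ct=max(cv2.findContours(m,0,2)[0],key=cv2.contourArea);(u,v),ax,_=cv2.fitEllipse(ct);print(n,u,v,ax,onz(c,u,v,.078));P.append(ray(c,u,v))
    o=blob(c["img"],(8,150,60),(20,255,255),(200,100,420,260));
p=tri(P);print(p)
s=r.read_state();print(s["ee_pos"],s["width"],tool([.556,.029,.165]),s["joint_positions"])
E
```

```text
time: 11.48
ee_pos: [0.5575, -0.2296, 0.1759]
eef_rot: [0.275, 0.961, 0.0, 0.004]
ft_force: [0.4, -0.0, -0.3]
width: 0.0214
grip_force: 30.0
scene 374.9001159667969 200.8441925048828 (11.486385345458984, 14.247589111328125) [0.55691453 0.02977181 0.078     ]
side 297.6402893066406 176.3470001220703 (8.355132102966309, 13.544987678527832) [0.56068479 0.03222198 0.078     ]
[0.55833527 0.02912106 0.08044777]
[ 0.55550167 -0.22819118  0.17042866] 0.021065427759518647 [0.13547532 0.2186182  0.00543524] [-0.18379122  0.35707692  0.62146753  1.64292437 -0.22019229  1.21027539
  1.4996845 ]
```

```bash
python3 -m pendant '[[0.0192,0.0315,0.002,0],[0.0192,0.0315,0.002,0],[0.0192,0.0315,0.002,0],[0.0192,0.0315,0.002,0],[0.0192,0.0315,0.002,0],[0.0192,0.0315,0.002,0],[0.0192,0.0315,0.002,0],[0,0,0,0]]'; python3 -m pendant '[[0,0,0.004,0],[0,0,0,0],[0,0,0,0]]'
python3 - <<'E'
from h import *
s=r.read_state();print(s["ee_pos"],s["width"])
P={}
im=[]
for n,roi,cr in(("scene",(330,140,420,240),(320,140)),("side",(250,110,340,200),(240,120))):
    c=r.camera(n);m=blob(c["img"],(7,190,60),(16,255,255),roi);v,u=np.nonzero(m);print(n,len(u),u.min(),u.max(),v.min(),v.max());P[n]=c
    im.append(cv2.resize(c["img"][cr[1]:cr[1]+90,cr[0]:cr[0]+110,::-1],None,fx=3.6,fy=5,interpolation=cv2.INTER_CUBIC))
cv2.imwrite("pics/both4.png",np.hstack(im))
# predicted pixel of cap centre underside if at TCP xy
for n,c in P.items():
    M=R.from_quat(c["attitude"]).as_matrix();K=np.array(c["camera_matrix"])
    for z in(.024,.0):
        q=K@(M.T@(np.array([*s["ee_pos"][:2],s["ee_pos"][2]-.040+z])-c["xyz"]));print(n,z,q[:2]/q[2], 396*.032/q[2] if n=="scene" else 473*.032/q[2])
E
```

```text
time: 12.25
ee_pos: [0.5559, 0.0393, 0.1531]
eef_rot: [0.27, 0.963, 0.001, -0.002]
ft_force: [-0.0, 1.3, -0.2]
width: 0.0213
grip_force: 30.0
time: 12.5
ee_pos: [0.5568, 0.0285, 0.1505]
eef_rot: [0.276, 0.961, -0.001, -0.001]
ft_force: [-0.2, 0.4, -0.0]
width: 0.0217
grip_force: 30.0
[0.55678495 0.02853833 0.15045513] 0.021710420511901026
scene 352 363 392 173 197
side 345 283 310 145 171
scene 0.024 [377.99519219 185.3691802 ] 15.97279509097689
scene 0.0 [376.38160596 192.18524412] 15.577471167433286
side 0.024 [296.75028611 156.23054516] 14.464876780382559
side 0.0 [297.00502772 165.48680218] 14.274816067189052
```

View pics/both4.png

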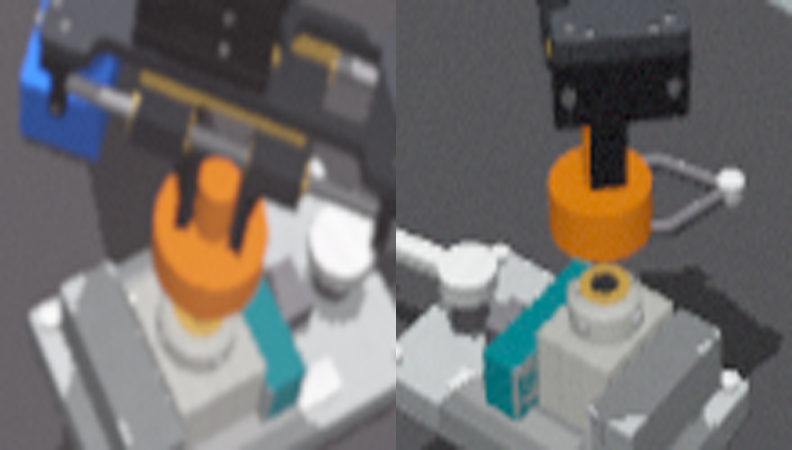

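The cap hangs level above the collar. In the side view it is at u≈296.5 and the collar at 297.6, within 2 mm. Descending.

```bash
python3 -m pendant '[[0,0.0015,0.014,0],[0,0,0.014,0],[0,0,0,0],[0,0,0,0]]' - 40;  python3 -m pendant '[[0,0,0.003,0],[0,0,0.003,0],[0,0,0.003,0],[0,0,0,0],[0,0,0,0]]'
```

```text
time: 12.93
ee_pos: [0.5578, 0.0305, 0.1232]
eef_rot: [0.275, 0.961, -0.0, -0.001]
ft_force: [0.3, 0.3, 0.2]
width: 0.0211
grip_force: 40.0
time: 13.35
ee_pos: [0.5582, 0.0314, 0.1145]
eef_rot: [0.275, 0.961, 0.0, -0.0]
ft_force: [-0.2, 0.7, -1.5]
width: 0.0207
grip_force: 40.0
```

```bash
python3 -m pendant '[[0,0,0.002,0],[0,0,0.002,0],[0,0,0,0],[0,0,0,0]]';  python3 -m pendant '[[0,0,0.002,0],[0,0,0.002,0],[0,0,0,0],[0,0,0,0]]'
```

```text
time: 13.68
ee_pos: [0.5583, 0.03, 0.1104]
eef_rot: [0.275, 0.961, -0.001, 0.0]
ft_force: [0.9, -4.9, -0.6]
width: 0.0214
grip_force: 40.0
time: 14.02
ee_pos: [0.5586, 0.03, 0.107]
eef_rot: [0.275, 0.961, -0.0, 0.001]
ft_force: [-1.1, -6.5, 5.8]
width: 0.0215
grip_force: 40.0
```

```bash
python3 -m pendant '[[-0.0006,-0.001,0.002,0],[0,0,0.001,0],[0,0,0,0],[0,0,0,0]]';  python3 -m pendant '[[0,0,0.002,0],[0,0,0,0],[0,0,0,0]]'
```

```text
time: 14.35
ee_pos: [0.5577, 0.0295, 0.1025]
eef_rot: [0.275, 0.961, -0.001, -0.0]
ft_force: [4.5, -5.0, -9.1]
width: 0.0206
grip_force: 40.0
time: 14.6
ee_pos: [0.5579, 0.0295, 0.1007]
eef_rot: [0.275, 0.961, -0.001, -0.0]
ft_force: [4.0, -5.6, -7.9]
width: 0.0206
grip_force: 40.0
```

```bash
python3 -m pendant '[[0,0,0.002,0],[0,0,0,0],[0,0,0,0]]';  python3 -m pendant '[[0,0,0.001,0],[0,0,0,0],[0,0,0,0]]'
```

```text
time: 14.85
ee_pos: [0.5583, 0.0294, 0.1001]
eef_rot: [0.275, 0.961, -0.0, 0.0]
ft_force: [-2.9, -6.5, 6.2]
width: 0.0211
grip_force: 40.0
time: 15.1
ee_pos: [0.5583, 0.0294, 0.1]
eef_rot: [0.275, 0.961, 0.0, 0.0]
ft_force: [-6.8, -6.0, 16.3]
width: 0.0213
grip_force: 40.0
```

```bash
python3 -m pendant '[[0,0,-0.0002,0],[0,0,0,0],[0,0,0,0],[0,0,0,0],[0,0,0,0],[0,0,0,0],[0,0,0,0],[0,0,0,0]]'
python3 - <<'E'
from h import *
im=[]
for n,cr in(("scene",(320,140)),("side",(200,120))):
    c=r.camera(n);im.append(cv2.resize(c["img"][cr[1]:cr[1]+100,cr[0]:cr[0]+140,::-1],None,fx=2.8,fy=4,interpolation=cv2.INTER_CUBIC))
cv2.imwrite("pics/end.png",np.hstack(im));s=r.read_state();print(s["ft_force"],s["ee_pos"])
E
```

```text
time: 15.77
ee_pos: [0.5583, 0.0294, 0.1]
eef_rot: [0.275, 0.961, -0.0, 0.0]
ft_force: [-6.8, -5.5, 14.8]
width: 0.0213
grip_force: 40.0
[-7.73105457 -5.87018865 15.6528438 ] [0.5583174  0.02937728 0.10003313]
```

View pics/end.png

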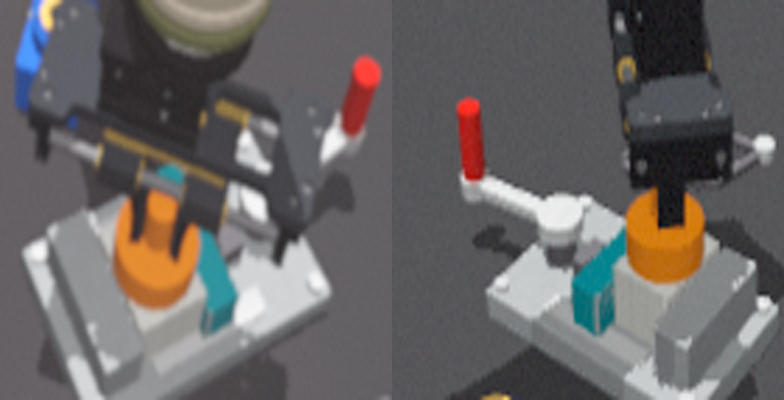

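The cap sits flat on the block's top face and the collar is fully covered. The jaw is still against the block, and the fingers press with about 15 N. Handing in.

```bash
python3 -c "
from bench import r
print(r.close_job())"
```

```text
the job is handed in; nothing more can be done
None
```

The job is handed in, verdict not shown: the block is clamped (lever measured at about 1.43 rad), the cap has snapped home and is held down with about 15 N, and the arm kept clear of the bottle, jar, calipers and screwdriver.

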